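# Back the vial carousel up one notch

### The arm

A 6-joint arm with a two-finger parallel gripper is mounted at the origin on the work surface. World frame = base frame: x ahead of the robot, y to its left, z up, the work surface at z = 0. Lengths are in m, angles in rad, forces in N, time in s.
With the tool pointing down it reaches from about 0.3 to 0.875 m from the base axis. Payload 6.4 kg.
Tool frame: the origin (TCP) lies between the finger pads; the fingertips stand ctrl.tip_extent ahead of it and the grasp point (between the pads) is the TCP (ctrl.tip_extent is the distance from the TCP to the fingertips, in m); z points along the fingers, y is the line along which they close (so a half turn about z gives the same grasp; the last joint's range is limited). The gripper opens to 85 mm and grips with 20 to 120 N. Pads are 22 mm wide; open, the fingers measure 114 mm over their backs; the gripper's body (76 mm by 85 mm) begins 54 mm behind the grasp point. The pads swing forward as they close: fully open they stand 13 mm farther back than shut.
Start: joints at [-1.441, 0.181, 1.607, -0, 1.354, -0.206], TCP at [0.189, -0.543, 0.25] pointing down, gripper open.
Joint ranges: [-2.99, 2.99], [-0.89, 2.07], [0.3, 2.58], [-1.14, 4.28], [0, 2.63], [-3.12, 3.12]. Speed limits (rad/s): [2.57, 2.57, 3.01, 3.14, 3.14, 3.14].

### API

Orientations are given as a unit quaternion [w, x, y, z].
In Python, from bench import ctrl gives the robot as it stands.
- The arm moves only by the tool send_rows, never from a script. Its arguments are lists of equal length, an entry for each row: "dr": the turn, a rotation vector about the tool's x, y, z in units of 6 degrees (1.0 is 6 degrees), a list of three; "xyz": the shift along the tool's x, y, z in cm, a list of three; "jaw": the opening in per cent of the stroke, from 0 (shut) to 100 (fully open). In form: {"dr": [[wx, wy, wz], ...], "xyz": [[dx, dy, dz], ...], "jaw": [jaw, ...]}. A call has exactly 8 rows; each row is the pose to reach, as a shift and turn from the pose commanded when the call began, along the tool's axes at that moment; what a row does not reach only later rows make up. A row lasts 1/8 s, in which the tool goes at most 62.5 mm and 10.7 degrees, less where a joint would pass 70% of its speed; a pose out of reach is approached as far as the arm can. A call with a gripper value outside its range is refused whole. The fingers move at their own pace and stop on an object; the grip force is fixed at half the most. Time passes only in rows, so rows that repeat a pose let the fingers close, or fill a call up. It gives the time, the measured TCP pose, the force, the opening and the grip force at its end, in the units of the state.
- ctrl.get_obs(): the state, without advancing time (a new reading comes with each control period).
- ctrl.camera(name): name is "scene" or "top"; returns the picture (384x512x3 uint8, red, green, blue); there is no depth.
- ctrl.calibration(name): a dict with "camera_matrix" (3x3 intrinsics, pixels), "world_from_camera" (4x4, takes a point from camera to world coordinates). Camera axes: x right, y up, looking along -z (the intrinsics and any distortion apply to the point x, -y, -z); pixel columns grow to the right and rows downward; lengths in m; the calibration is good to about 2 mm. A picture is of the moment at which its call begins. calibration takes no time and is no camera call.
- ctrl.hand_in(): hands the job in; it is judged then, once.
The state is a dict: "time_s": time; "q": joint angles; "dq": joint speeds; "joint_efforts": joint torques, N m; "eef_pos": TCP position; "eef_rot": TCP orientation; "wrist_force": force on the tool from outside, world axes, zero at the start; "torque": the same for the moment, N m; "opening": opening from 0.0 (shut) to 1.0 (fully open); "grasp_force": force on a finger pad.
Only numpy, scipy, OpenCV 4.12 (cv2) and the standard library are available. Lean on these libraries where they do the work, as an engineer would, in place of code of your own. Each camera call takes 0.05 s, during which the arm holds its last target. There are 200 camera calls.

### The job

The vial carousel has been indexed one notch too far, past its reader. With a fingertip tip the ratchet pawl up and outward by its orange knob until it stays open, push the wheel backward (clockwise seen from above) by just one notch so that the red-capped vial stands at the reader, then tip the pawl back down so that it sits in the notch. Nothing is to be picked up: do not advance the wheel or run it back further, take no vial out of its cup, leave the other things standing where they are, and finish with the robot clear.

Things in the scene. Friction and masses are not known exactly. Their poses are not given: they have to be found in the camera images.
- unit: the fixed vial carousel: white foot plate 10 mm thick (reaching 125 mm from the axis in -x and +y, 205 mm in -y, 170 mm in +x), grey drum and, on top, the dark ratchet wheel. Origin: on the table, under the wheel's vertical axis; z up; +x points from the axis to the white reader, -y to the pawl's pivot
- reader (a point): middle of the red line on the reader's black window, facing the wheel. The reader is a white upright block, 28 mm deep, 60 mm wide, top 95 mm above the table, its face 132 mm from the wheel axis in the unit's +x
- wheel (a joint): ratchet wheel angle in rad about its vertical axis, positive counter-clockwise seen from above = FORWARD; backward is clockwise. Starts within 0.03 of 0; a notch is 45 deg (0.785 rad). Disc 234 mm in diameter, top 50 mm above the table. About 0.1 N m of friction (1.2 N at a peg): it stays where left and does not coast. Backward is blocked while the pawl is down
- wheel_top (a point): on the wheel axis, at the disc's top face. Round the rim (98 to 116 mm out) eight aluminium saw teeth rise to 60 mm above the table; going counter-clockwise each starts with an upright face and slopes down to the next notch. Further in: blue push pegs 88 mm out, then eight white square cups (30 mm wide, centred 52 mm out, rims 70 mm above the table)
- pawl (a joint): steel pawl angle in rad: 0 = down, nose in a notch; 1.2 = tipped up and outward against its hard stop. Weighted, over-centre: pushed outward past about 0.8 it falls open and stays up; pushed back inward past that it falls down onto the wheel. About 1 N at the knob moves it. Each mm that a tooth props up the nose adds 0.026
- pawl_pivot (a point): middle of the pawl's level pivot, parallel to the unit's x axis, 145 mm from the wheel axis in the unit's -y, 80 mm above the table, between two fixed teal cheeks (40 mm over their outsides, 133 to 157 mm from the wheel axis, tops 90 mm above the table). The knob's 10 mm stem rises from the pivot shaft 40 mm to the unit's -x of here, leaning 35 deg inward when down
- pawl_nose (a point): underside of the pawl's nose, 10 mm wide, under the end of a level arm 14 mm wide; pawl down: 107 mm from the wheel axis, 51.5 mm above the table. The notch takes it from 0.06 rad past the exact wheel angle (further backward) to 0.04 rad short; a little shorter, it rests on the low end of the slope; further past, on top of a tooth
- pawl_knob (a point): centre of the pawl's orange ball knob, 24 mm in diameter, 55 mm from the pivot axis and offset 40 mm to the unit's -x from the pawl's arm. In the unit's frame (x, y, height): pawl down -40, -113, 125 mm; pawl up -40, -176, 126 mm. It swings in the unit's y-z plane
- peg0 (a point): centre of the top of blue push peg 0 (10 mm thick, standing 40 mm above the disc, top 90 mm above the table); with the wheel at 0 it stands at 22.5 deg counter-clockwise from the unit's +x, 88 mm from the axis
- peg1 (a point): centre of the top of blue push peg 1 (10 mm thick, standing 40 mm above the disc, top 90 mm above the table); with the wheel at 0 it stands at 67.5 deg counter-clockwise from the unit's +x, 88 mm from the axis
- peg2 (a point): centre of the top of blue push peg 2 (10 mm thick, standing 40 mm above the disc, top 90 mm above the table); with the wheel at 0 it stands at 112.5 deg counter-clockwise from the unit's +x, 88 mm from the axis
- peg3 (a point): centre of the top of blue push peg 3 (10 mm thick, standing 40 mm above the disc, top 90 mm above the table); with the wheel at 0 it stands at 157.5 deg counter-clockwise from the unit's +x, 88 mm from the axis
- peg4 (a point): centre of the top of blue push peg 4 (10 mm thick, standing 40 mm above the disc, top 90 mm above the table); with the wheel at 0 it stands at 202.5 deg counter-clockwise from the unit's +x, 88 mm from the axis
- peg5 (a point): centre of the top of blue push peg 5 (10 mm thick, standing 40 mm above the disc, top 90 mm above the table); with the wheel at 0 it stands at 247.5 deg counter-clockwise from the unit's +x, 88 mm from the axis
- peg6 (a point): centre of the top of blue push peg 6 (10 mm thick, standing 40 mm above the disc, top 90 mm above the table); with the wheel at 0 it stands at 292.5 deg counter-clockwise from the unit's +x, 88 mm from the axis
- peg7 (a point): centre of the top of blue push peg 7 (10 mm thick, standing 40 mm above the disc, top 90 mm above the table); with the wheel at 0 it stands at 337.5 deg counter-clockwise from the unit's +x, 88 mm from the axis
- vial_red: loose amber vial, RED-capped, 20 mm in diameter, 45 mm tall, standing loosely in a cup of the wheel, 45 deg counter-clockwise of the reader at the start. Origin: centre of its underside, 50 mm above the table; top at 95 mm. It rides with the wheel
- vial_b: loose amber vial, white-capped, 20 mm in diameter, 45 mm tall, standing loosely in a cup of the wheel, at the reader at the start. Origin: centre of its underside, 50 mm above the table; top at 95 mm. It rides with the wheel
- vial_c: loose amber vial, white-capped, 20 mm in diameter, 45 mm tall, standing loosely in a cup of the wheel, 90 deg counter-clockwise of the reader at the start. Origin: centre of its underside, 50 mm above the table; top at 95 mm. It rides with the wheel
- vial_d: loose amber vial, white-capped, 20 mm in diameter, 45 mm tall, standing loosely in a cup of the wheel, 45 deg clockwise of the reader at the start. Origin: centre of its underside, 50 mm above the table; top at 95 mm. It rides with the wheel
- bottle: amber reagent bottle with a brass-coloured cap, 64 mm in diameter, 130 mm tall, loose; origin: centre of its underside
- tip_box: pipette tip box, 117 x 82 x 65 mm, loose; origin: centre of its underside
- waste_cup: yellow waste beaker, 110 mm in diameter, 120 mm tall, loose; origin: centre of its underside

How it is judged:
By the outcome, as a careful person would: the job done as asked, in the order asked, and still so for the second after the job is handed in, with the robot touching nothing.
It also fails if it takes over 58 s, if anything falls off the work surface, if the arm or the gripper's body presses on something with over 40 N, if the wrist force passes 120 N, or if a joint passes its speed limit or range.

## Working session

There is one attempt and no reset: what is moved stays moved. The work goes in short steps, Python scripts to look and compute and a tool call to move; the robot and the scene stay as the last step left them, time stands still between calls to the robot, and variables do not carry over. Pictures are saved under pics/ and viewed, at most 10 in all, crops included, and the job is handed in when it is done.

Besides the shell and the picture viewer there is one more tool, called as name(argument=value, ...), one argument or row to a line, values as JSON. send_rows: Moves the arm, as the interface text tells. Its arguments: {"type":"object","properties":{"dr":{"type":"array","items":{"type":"array","items":{"type":"number"}}},"xyz":{"type":"array","items":{"type":"array","items":{"type":"number"}}},"jaw":{"type":"array","items":{"type":"number"}}},"required":["dr","xyz","jaw"]}

```bash
mkdir -p pics
python3 - <<'E'
from bench import ctrl
import cv2,numpy as np
np.set_printoptions(precision=4,suppress=True)
for n in("scene","top"):
    cv2.imwrite(f"pics/{n}0.png",ctrl.camera(n)[:,:,::-1]); c=ctrl.calibration(n); print(n,c)
o=ctrl.get_obs();print(o,ctrl.tip_extent)
E
```

```text
scene {'camera_matrix': array([[463.034 ,   0.    , 257.3108],
       [  0.    , 463.034 , 190.6443],
       [  0.    ,   0.    ,   1.    ]]), 'world_from_camera': array([[ 0.0421, -0.6111,  0.7904,  1.5579],
       [ 0.9991,  0.0266, -0.0326, -0.0584],
       [-0.001 ,  0.7911,  0.6117,  0.8582],
       [ 0.    ,  0.    ,  0.    ,  1.    ]])}
top {'camera_matrix': array([[474.0931,   0.    , 263.3822],
       [  0.    , 474.0931, 183.7093],
       [  0.    ,   0.    ,   1.    ]]), 'world_from_camera': array([[ 0.0046,  0.9904, -0.1384,  0.4305],
       [-0.9999,  0.0067,  0.0142, -0.0063],
       [ 0.015 ,  0.1383,  0.9903,  1.3212],
       [ 0.    ,  0.    ,  0.    ,  1.    ]])}
{'time_s': 0.1, 'q': array([-1.4413,  0.1815,  1.6079, -0.    ,  1.3538, -0.2063]), 'dq': array([ 0.0009, -0.0013, -0.004 ,  0.0002, -0.0003, -0.0011]), 'joint_efforts': array([  0.0002, -44.5878, -35.2237,  -0.0002,   0.0042,   0.    ]), 'eef_pos': array([ 0.1894, -0.5424,  0.2495]), 'eef_rot': array([-0.0008,  0.9859,  0.1671,  0.    ]), 'wrist_force': array([-0.58  , -0.8122, -0.5582]), 'torque': array([-0.0477, -0.0358, -0.0162]), 'grasp_force': 0.0, 'opening': 1.0045147336849163} 0.019
```

View pics/scene0.png

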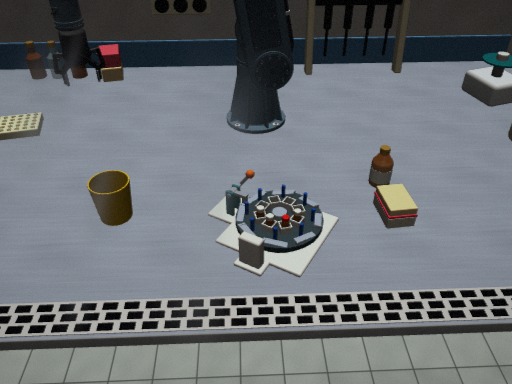

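View pics/top0.png

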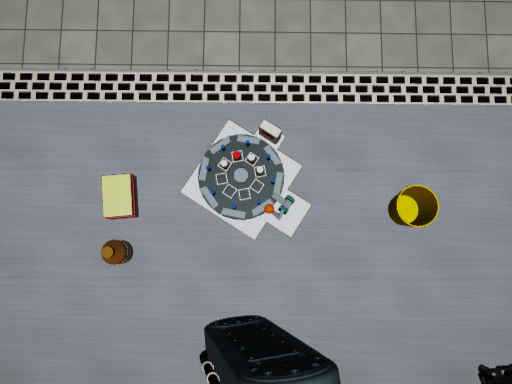

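The scene view shows the knob at (250,174), the reader at (251,250) and the red cap at (285,218). In the top view the wheel centre is at (241,175), the knob at (269,209), the red cap at (237,156) and the reader at (270,131). I'll enlarge both to get finer pixels.

Run:
```python
import cv2,numpy as np
a=cv2.imread("pics/scene0.png")[160:275,205:345]; b=cv2.imread("pics/top0.png")[112:244,175:315]
a=cv2.resize(a,None,fx=5,fy=5,interpolation=cv2.INTER_CUBIC);b=cv2.resize(b,None,fx=4.5,fy=4.5,interpolation=cv2.INTER_CUBIC)
cv2.imwrite("pics/sc.png",a);cv2.imwrite("pics/tc.png",b)
```

```text
(no output)
```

View pics/sc.png

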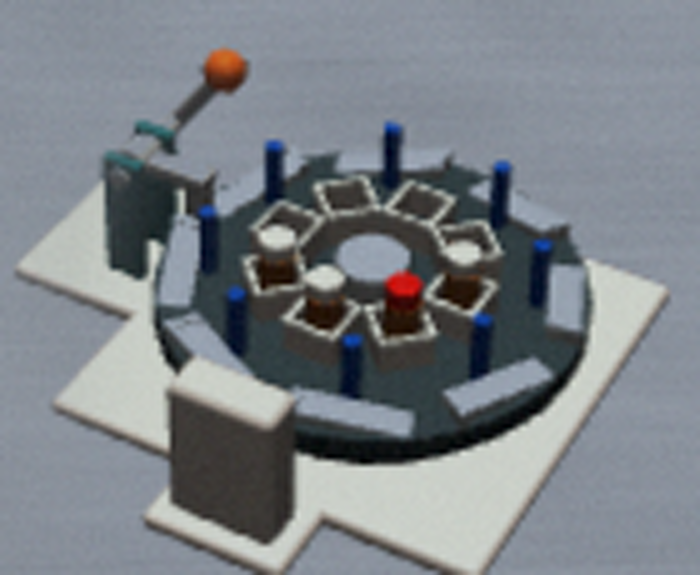

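View pics/tc.png

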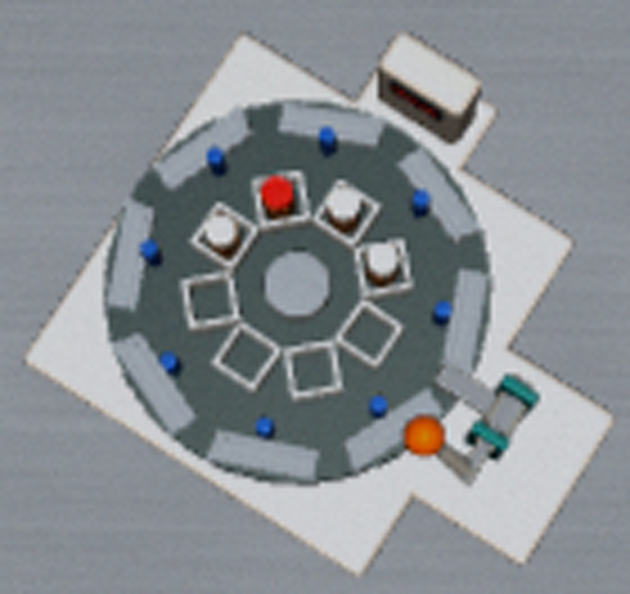

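The crops show all eight peg tops, the knob, the caps, the reader's top and the pawl (down) clearly. Next I'll triangulate the points and fit the unit pose and the wheel angle.

```bash
cat > h.py <<'E'
import numpy as np,cv2
from scipy.optimize import least_squares
from bench import ctrl
np.set_printoptions(precision=4,suppress=True)
C={n:ctrl.calibration(n) for n in("scene","top")}
def proj(n,P):
    P=np.atleast_2d(P);T=np.linalg.inv(C[n]["world_from_camera"]);p=P@T[:3,:3].T+T[:3,3]
    p=p*[1,-1,-1];q=p@C[n]["camera_matrix"].T;return q[:,:2]/q[:,2:]
def tri(a,b):
    f=lambda P:np.r_[proj("scene",P)[0]-a,proj("top",P)[0]-b]
    r=least_squares(f,[.6,0,.08]);return r.x,np.abs(r.fun).max()
S=lambda u:(np.array(u,float)+.5)/5-.5+[205,160]
Tp=lambda u:(np.array(u,float)+.5)/4.5-.5+[175,112]
def unit(p,P):
    c,s=np.cos(p[2]),np.sin(p[2]);P=np.atleast_2d(P)
    return np.c_[p[0]+c*P[:,0]-s*P[:,1],p[1]+s*P[:,0]+c*P[:,1],P[:,2]]
def pegs(w,r=.088,z=.09):
    a=np.radians(22.5+45*np.arange(8))+w;return np.c_[r*np.cos(a),r*np.sin(a),0*a+z]
E
python3 - <<'E'
from h import *
s=S([(352,341),(482,319),(541,244),(501,166),(392,127),(274,146),(207,210),(236,293)])
t=Tp([(327,131),(216,153),(150,246),(169,359),(265,424),(378,402),(442,309),(421,197)])
for i in range(8):print(i,*tri(s[i],t[i]))
k=tri(S((225,70)),Tp((425,435)));print("knob",k);print("redcap",tri(S((404,286)),Tp((277,193))))
K=np.array([[-.04,-.113,.125]])
def f(p):
    U=unit(p,np.r_[pegs(p[3]),K])
    return np.r_[(proj("scene",U)-np.r_[s,[S((225,70))]]-p[4:6]).ravel(),(proj("top",U)-np.r_[t,[Tp((425,435))]]-p[6:8]).ravel(),p[4:]*.7, ]
r=least_squares(f,[.6,.04,-.6,0,0,0,0,0]);p=r.x;print(p,np.degrees(p[2]));print(r.fun.reshape(-1,2))
# reader & pivot & plate checks
ch=unit(p,[[.132,.03,.095],[.132,-.03,.095],[.16,.03,.095],[.16,-.03,.095],[.17,-.125,.01],[-.125,.125,.01],[.125,.125,.01],[0,0,.05]])
print("top crop",(proj("top",ch)+.5-[175,112])*4.5-.5);print("scene crop",(proj("scene",ch)+.5-[205,160])*5-.5)
print(unit(p,[[-.04,-.113,.125],[-.04,-.176,.126],[0,-.145,.08]]))
E
```

```text
0 [0.7173 0.0195 0.0909] 0.07553303398594835
1 [0.7036 0.0849 0.0906] 0.17834844705825503
2 [0.6477 0.1222 0.091 ] 0.07970638516147233
3 [0.5813 0.1098 0.0907] 0.052197519389380886
4 [0.5438 0.0539 0.0906] 0.15197696525569881
5 [ 0.5571 -0.0115  0.0898] 0.07776408421034375
6 [ 0.6117 -0.0489  0.0904] 0.07067228436253004
7 [ 0.6782 -0.0361  0.0901] 0.050327656391004894
knob (array([ 0.5349, -0.0376,  0.1257]), np.float64(0.21324330288234705))
redcap (array([0.6795, 0.0484, 0.0927]), np.float64(0.08158080953060676))
[ 0.6298  0.0367 -0.5662 -0.0269 -0.0863  0.0931 -0.0911  0.1034] -32.44362238277773
[[-0.1518 -0.176 ]
 [ 0.034  -0.047 ]
 [ 0.2353  0.1019]
 [ 0.1173  0.0852]
 [ 0.0422  0.0194]
 [-0.1248 -0.307 ]
 [-0.0646  0.1759]
 [-0.1618 -0.0132]
 [ 0.0319  0.2064]
 [ 0.1317  0.4303]
 [-0.217   0.096 ]
 [-0.2271  0.1046]
 [-0.0436 -0.0339]
 [-0.1742  0.0163]
 [ 0.1437  0.1386]
 [ 0.3853 -0.2773]
 [ 0.2326 -0.1492]
 [-0.276  -0.2748]
 [-0.0604  0.0652]
 [-0.0638  0.0723]]
top crop [[375.0844  63.5203]
 [460.7687 117.4741]
 [400.7068  24.8797]
 [486.23    78.5696]
 [615.0253 179.9257]
 [ 19.8592 357.7638]
 [242.2782  27.9047]
 [298.0041 288.17  ]]
scene crop [[298.5784 392.9898]
 [190.9462 350.2492]
 [269.2161 428.9516]
 [160.35   384.6966]
 [ -2.218  453.478 ]
 [671.5824 286.3488]
 [475.3534 580.1737]
 [370.375  286.0691]]
[[ 0.5354 -0.0372  0.125 ]
 [ 0.5016 -0.0903  0.126 ]
 [ 0.552  -0.0856  0.08  ]]
```

The fit is consistent: axis at (0.630, 0.037), yaw -32.4°, wheel at -0.027, and the heights match the text. If I set tool x = unit +y and tool y = unit +x, one orientation works for every push, with peg 4 as the one to push. Now the numbers for the first move.

```bash
cat >> h.py <<'E'
from scipy.spatial.transform import Rotation as Ro
PU=np.array([.6298,.0367,-.5662])
def st(goal=None):
    o=ctrl.get_obs();R=Ro.from_quat(np.roll(o["eef_rot"],-1));P=o["eef_pos"]
    Z=Ro.from_euler('z',PU[2]);u=Z.inv().apply(P-[*PU[:2],0])
    print("t",o["time_s"],"unit mm",u*1000,"F",o["wrist_force"],"q",o["q"])
    D=Ro.from_matrix(np.c_[Z.apply([0,1,0]),Z.apply([1,0,0]),[0,0,-1.]])
    print("turn to go (6deg)",np.degrees((R.inv()*D).as_rotvec())/6)
    if goal is not None:
        g=Z.apply(np.array(goal)/1000)+[*PU[:2],0];print("shift cm",R.inv().apply(g-P)*100)
E
python3 -c "
from h import *
st([-40,-76,215])"
```

```text
t 0.1 unit mm [ -60.998  -724.9699  249.4877] F [-0.58   -0.8122 -0.5582] q [-1.4413  0.1815  1.6079 -0.      1.3538 -0.2063]
turn to go (6deg) [-0.0132 -0.0077 -6.3868]
shift cm [ 52.2159 -38.5877   3.5238]
```

send_rows(
  dr=[
    [0, 0, -1],
    [0, 0, -2],
    [0, 0, -3],
    [0, 0, -4],
    [0, 0, -5],
    [0, 0, -6.39],
    [0, 0, -6.39],
    [0, 0, -6.39],
  ],
  xyz=[
    [5, -3.7, 0],
    [10, -7.4, 0],
    [15, -11.1, 0],
    [20, -14.8, 0],
    [25, -18.5, 0],
    [30, -22.2, 0],
    [35, -25.9, 0],
    [40, -29.6, 0],
  ],
  jaw=[0, 0, 0, 0, 0, 0, 0, 0],
)

```text
time_s: 1.1
eef_pos: [0.4703, -0.1297, 0.2502]
eef_rot: [0.0, 0.876, 0.482, 0.0]
wrist_force: [0.8, -1.0, -0.6]
opening: -0.004
grasp_force: 0.0
```

```bash
python3 -c "
from h import *
st([-40,-76,132])"
```

```text
t 1.1 unit mm [ -45.3395 -225.9725  250.2195] F [ 0.8498 -0.9997 -0.6133] q [-0.5129 -0.0176  1.8202 -0.0001  1.3388  0.053 ]
turn to go (6deg) [0.0016 0.0007 0.0035]
shift cm [14.9979  0.5374 11.821 ]
```

send_rows(
  dr=[
    [0, 0, 0],
    [0, 0, 0],
    [0, 0, 0],
    [0, 0, 0],
    [0, 0, 0],
    [0, 0, 0],
    [0, 0, 0],
    [0, 0, 0],
  ],
  xyz=[
    [5, 0.2, 0],
    [10, 0.4, 0],
    [15, 0.5, 0],
    [15, 0.5, 3],
    [15, 0.5, 6],
    [15, 0.5, 9],
    [15, 0.5, 11.8],
    [15, 0.5, 11.8],
  ],
  jaw=[0, 0, 0, 0, 0, 0, 0, 0],
)

```text
time_s: 2.1
eef_pos: [0.5521, -0.0072, 0.1297]
eef_rot: [-0.002, 0.876, 0.482, -0.002]
wrist_force: [-0.7, -0.3, 0.9]
opening: 0.005
grasp_force: 0.0
```

```bash
python3 -c "
from h import *
st([-40,-149,132])"
```

```text
t 2.1 unit mm [-42.0615 -78.7195 129.6503] F [-0.7287 -0.2641  0.8793] q [-0.228   0.2742  1.7582 -0.      1.1153  0.3378]
turn to go (6deg) [-0.0544  0.0192  0.0035]
shift cm [-7.0286  0.2023 -0.222 ]
```

Next the push outward, over about 2 s.

send_rows(
  dr=[
    [0, 0, 0],
    [0, 0, 0],
    [0, 0, 0],
    [0, 0, 0],
    [0, 0, 0],
    [0, 0, 0],
    [0, 0, 0],
    [0, 0, 0],
  ],
  xyz=[
    [-0.8, 0.2, 0],
    [-1.6, 0.2, 0],
    [-2.4, 0.2, 0],
    [-3.2, 0.2, 0],
    [-4, 0.2, 0],
    [-4.8, 0.2, 0],
    [-5.6, 0.2, 0],
    [-6, 0.2, 0],
  ],
  jaw=[0, 0, 0, 0, 0, 0, 0, 0],
)

```text
time_s: 3.1
eef_pos: [0.5233, -0.0599, 0.1321]
eef_rot: [-0.0, 0.876, 0.481, -0.0]
wrist_force: [0.0, 0.0, -0.2]
opening: 0.002
grasp_force: 0.0
```

send_rows(
  dr=[
    [0, 0, 0],
    [0, 0, 0],
    [0, 0, 0],
    [0, 0, 0],
    [0, 0, 0],
    [0, 0, 0],
    [0, 0, 0],
    [0, 0, 0],
  ],
  xyz=[
    [-0.4, 0, 0],
    [-0.8, 0, 0],
    [-0.8, 0, 0],
    [0.5, 0, 0],
    [1.5, 0, 0],
    [3, 0, 0],
    [4.5, 0, 0],
    [4.5, 0, 0],
  ],
  jaw=[0, 0, 0, 0, 0, 0, 0, 0],
)

```text
time_s: 4.1
eef_pos: [0.5485, -0.0201, 0.1322]
eef_rot: [0.0, 0.876, 0.482, 0.0]
wrist_force: [0.4, 0.3, 0.5]
opening: -0.002
grasp_force: 0.0
```

Run:
```python
from h import *
st([-86,-64,150])
s=ctrl.camera("scene");t=ctrl.camera("top")
a=cv2.resize(s[150:265,205:345,::-1],None,fx=3,fy=3,interpolation=2);b=cv2.resize(t[112:244,175:315,::-1],None,fx=2.6,fy=2.6,interpolation=2)
h=345;cv2.imwrite("pics/p1.png",np.hstack([a[:343],b[:343]]))
```

```text
t 4.1 unit mm [-38.1393 -91.5955 132.2401] F [0.3958 0.2503 0.4834] q [-0.2531  0.2602  1.7699  0.0001  1.1114  0.3107]
turn to go (6deg) [ 0.0008 -0.0011  0.0223]
shift cm [ 2.7709 -4.7795 -1.776 ]
```

View pics/p1.png

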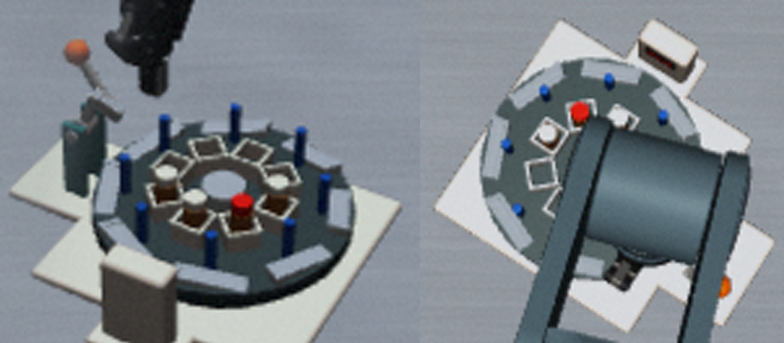

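The left crop shows the pawl tipped open, with the knob outside at crop (76,48) and the nose lifted; the wheel and vials are unchanged. The finger now goes behind peg 4.

send_rows(
  dr=[
    [0, 0, 0],
    [0, 0, 0],
    [0, 0, 0],
    [0, 0, 0],
    [0, 0, 0],
    [0, 0, 0],
    [0, 0, 0],
    [0, 0, 0],
  ],
  xyz=[
    [1.4, -2.4, 0],
    [2.8, -4.8, 0],
    [2.8, -4.8, 0],
    [2.8, -4.8, 1],
    [2.8, -4.8, 2],
    [2.8, -4.8, 3],
    [2.8, -4.8, 3.9],
    [2.8, -4.8, 3.9],
  ],
  jaw=[0, 0, 0, 0, 0, 0, 0, 0],
)

```text
time_s: 5.2
eef_pos: [0.5216, 0.0279, 0.0921]
eef_rot: [-0.001, 0.876, 0.482, -0.001]
wrist_force: [-0.8, -0.1, 0.1]
opening: -0.0
grasp_force: 0.0
```

```bash
python3 -c "
from h import *
st([-86,18,93])"
```

```text
t 5.2 unit mm [-86.5663 -65.4237  92.1098] F [-0.7736 -0.0529  0.0959] q [-0.174   0.2709  1.8545 -0.      1.0184  0.3921]
turn to go (6deg) [-0.0194  0.0084  0.0015]
shift cm [ 8.3423  0.0578 -0.0965]
```

send_rows(
  dr=[
    [0, 0, 0],
    [0, 0, 0],
    [0, 0, 0],
    [0, 0, 0],
    [0, 0, 0],
    [0, 0, 0],
    [0, 0, 0],
    [0, 0, 0],
  ],
  xyz=[
    [0.5, 0, 0],
    [1, 0, 0],
    [1.5, 0, 0],
    [2, 0, 0],
    [2.5, 0, 0],
    [3, 0, 0],
    [3.5, 0, 0],
    [4, 0, 0],
  ],
  jaw=[0, 0, 0, 0, 0, 0, 0, 0],
)

```text
time_s: 6.2
eef_pos: [0.544, 0.062, 0.0933]
eef_rot: [-0.0, 0.876, 0.482, -0.0]
wrist_force: [-1.7, -0.2, -0.1]
opening: 0.001
grasp_force: 0.8
```

send_rows(
  dr=[
    [0, 0, 0],
    [0, 0, 0],
    [0, 0, 0],
    [0, 0, 0],
    [0, 0, 0],
    [0, 0, 0],
    [0, 0, 0],
    [0, 0, 0],
  ],
  xyz=[
    [0.5, 0, 0],
    [1, 0, 0],
    [1.5, 0, 0],
    [2, 0, 0],
    [2.5, 0, 0],
    [3, 0, 0],
    [3.3, 0, 0],
    [3.3, 0, 0],
  ],
  jaw=[0, 0, 0, 0, 0, 0, 0, 0],
)

```text
time_s: 7.2
eef_pos: [0.5617, 0.09, 0.0934]
eef_rot: [-0.0, 0.876, 0.482, 0.0]
wrist_force: [0.5, 0.5, 0.2]
opening: -0.002
grasp_force: 0.0
```

Run:
```python
from h import *
st([-86,18,93])
s=ctrl.camera("scene");t=ctrl.camera("top")
a=cv2.resize(s[160:275,205:345,::-1],None,fx=5,fy=5,interpolation=2)
cv2.imwrite("pics/p2.png",a)
w=np.arange(-.9,-.5,.05)
for x in w: 
    P=unit(PU,pegs(x));print(round(x,2),((proj("scene",P)+.5-[205,160])*5-.5).round()[[3,5,6,7]].tolist())
```

```text
t 7.2 unit mm [-86.0538   8.4418  93.355 ] F [0.5206 0.4728 0.1757] q [-0.05    0.357   1.7359  0.0006  1.0484  0.5154]
turn to go (6deg) [-0.0006 -0.0052  0.005 ]
shift cm [0.9558 0.0059 0.036 ]
-0.9 [[540.0, 254.0], [406.0, 129.0], [285.0, 140.0], [209.0, 202.0]]
-0.85 [[541.0, 249.0], [398.0, 128.0], [278.0, 143.0], [207.0, 207.0]]
-0.8 [[542.0, 244.0], [390.0, 127.0], [271.0, 146.0], [206.0, 213.0]]
-0.75 [[542.0, 238.0], [382.0, 127.0], [265.0, 149.0], [205.0, 218.0]]
-0.7 [[542.0, 233.0], [374.0, 127.0], [259.0, 152.0], [204.0, 223.0]]
-0.65 [[541.0, 227.0], [366.0, 126.0], [253.0, 155.0], [204.0, 229.0]]
-0.6 [[540.0, 222.0], [358.0, 127.0], [247.0, 159.0], [204.0, 234.0]]
-0.55 [[539.0, 217.0], [350.0, 127.0], [242.0, 163.0], [204.0, 239.0]]
```

View pics/p2.png

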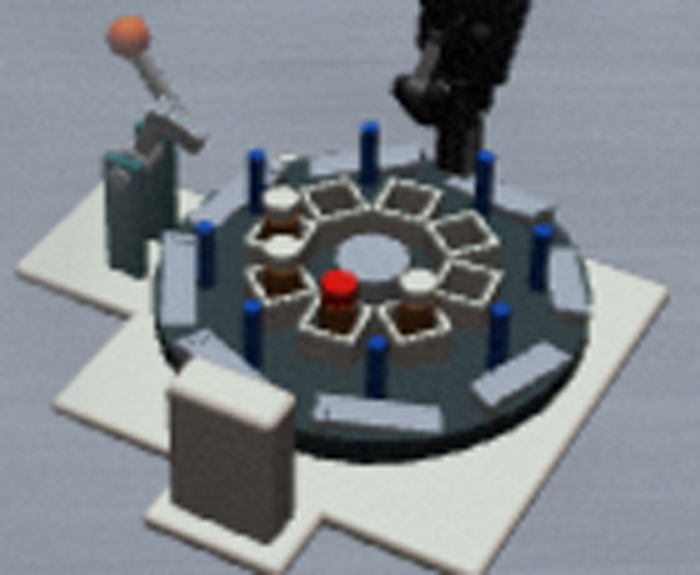

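The pegs are at (541,230), (370,127), (257,154) and (205,226), which gives wheel ≈ -0.68, as the finger position also predicts (-0.674). About 9.5 mm remains.

send_rows(
  dr=[
    [0, 0, 0],
    [0, 0, 0],
    [0, 0, 0],
    [0, 0, 0],
    [0, 0, 0],
    [0, 0, 0],
    [0, 0, 0],
    [0, 0, 0],
  ],
  xyz=[
    [0.2, 0, 0],
    [0.4, 0, 0],
    [0.6, 0, 0],
    [0.75, 0, 0],
    [0.85, 0, 0],
    [0.95, 0, 0],
    [0.95, 0, 0],
    [0.95, 0, 0],
  ],
  jaw=[0, 0, 0, 0, 0, 0, 0, 0],
)

```text
time_s: 8.3
eef_pos: [0.5665, 0.0978, 0.0932]
eef_rot: [-0.0, 0.876, 0.482, 0.0]
wrist_force: [0.3, -0.5, 0.4]
opening: -0.0
grasp_force: 0.2
```

```bash
cat >> h.py <<'E'
def wheel(img,w0):
    """blue peg tops: match by fitting projected peg axes' upper part to blue mask"""
    hsv=cv2.cvtColor(img,cv2.COLOR_RGB2HSV);m=((abs(hsv[...,0].astype(int)-115)<12)&(hsv[...,1]>170)).astype(np.float32)
    m=cv2.GaussianBlur(m,(0,0),1.)
    best=[]
    for w in np.arange(w0-.15,w0+.15,.005):
        P=np.vstack([unit(PU,pegs(w,z=z)) for z in np.linspace(.06,.088,6)]);q=proj("scene",P).astype(np.float32)
        best.append((cv2.remap(m,q[:,:1],q[:,1:],1).sum(),w))
    b=np.array(best);b[:,0]-=b[:,0].max()*.8;b[:,0]=b[:,0].clip(0);return (b[:,0]*b[:,1]).sum()/b[:,0].sum()
E
python3 - <<'E'
from h import *
st()
s=ctrl.camera("scene");i0=cv2.imread("pics/scene0.png")[:,:,::-1]
print("wheel start",wheel(i0.copy(),0),"now",wheel(s,-.78))
E
```

```text
t 8.3 unit mm [-86.2071  17.6522  93.2376] F [ 0.2828 -0.4851  0.3644] q [-0.0355  0.3689  1.7197  0.0004  1.0531  0.53  ]
turn to go (6deg) [-0.0033 -0.0022  0.0037]
wheel start -0.02320525390899981 now -0.7768441368793583
```

Wheel is at about -0.78, inside the window. Back off, rise, and go round to the outside of the knob.

send_rows(
  dr=[
    [0, 0, 0],
    [0, 0, 0],
    [0, 0, 0],
    [0, 0, 0],
    [0, 0, 0],
    [0, 0, 0],
    [0, 0, 0],
    [0, 0, 0],
  ],
  xyz=[
    [-0.7, 0, 0],
    [-1.5, 0, 0],
    [-1.5, 0, -4],
    [-1.5, 0, -8],
    [-1.5, 0, -12],
    [-5, 0, -12],
    [-10, 1, -12],
    [-15, 2, -12],
  ],
  jaw=[0, 0, 0, 0, 0, 0, 0, 0],
)

```text
time_s: 9.35
eef_pos: [0.5021, -0.041, 0.2134]
eef_rot: [0.0, 0.876, 0.482, 0.0]
wrist_force: [1.3, 0.3, -0.6]
opening: 0.002
grasp_force: 0.0
```

send_rows(
  dr=[
    [0, 0, 0],
    [0, 0, 0],
    [0, 0, 0],
    [0, 0, 0],
    [0, 0, 0],
    [0, 0, 0],
    [0, 0, 0],
    [0, 0, 0],
  ],
  xyz=[
    [-4, 1.3, 0],
    [-8.3, 2.6, 0],
    [-8.3, 2.6, 0],
    [-8.3, 2.6, 2],
    [-8.3, 2.6, 4],
    [-8.3, 2.6, 6],
    [-8.3, 2.6, 8],
    [-8.3, 2.6, 8],
  ],
  jaw=[0, 0, 0, 0, 0, 0, 0, 0],
)

```text
time_s: 10.35
eef_pos: [0.4793, -0.1224, 0.1318]
eef_rot: [-0.002, 0.876, 0.482, -0.001]
wrist_force: [-1.3, 0.4, 0.3]
opening: -0.002
grasp_force: 0.0
```

Run:
```python
from h import *
st([-40,-142,132])
s=ctrl.camera("scene");print(wheel(s,-.78))
```

```text
t 10.35 unit mm [ -41.6921 -215.0105  131.8044] F [-1.2997  0.3618  0.3354] q [-0.4907  0.1508  1.9036  0.0003  1.091   0.0745]
turn to go (6deg) [-0.0368 -0.0001  0.0081]
shift cm [ 7.3009  0.1753 -0.0202]
-0.7769276210424498
```

send_rows(
  dr=[
    [0, 0, 0],
    [0, 0, 0],
    [0, 0, 0],
    [0, 0, 0],
    [0, 0, 0],
    [0, 0, 0],
    [0, 0, 0],
    [0, 0, 0],
  ],
  xyz=[
    [0.8, 0.1, 0],
    [1.5, 0.1, 0],
    [2.2, 0.1, 0],
    [2.8, 0.1, 0],
    [3.4, 0.1, 0],
    [4, 0.1, 0],
    [4.6, 0.1, 0],
    [5.2, 0.1, 0],
  ],
  jaw=[0, 0, 0, 0, 0, 0, 0, 0],
)

```text
time_s: 11.4
eef_pos: [0.5094, -0.08, 0.1332]
eef_rot: [-0.0, 0.876, 0.482, -0.0]
wrist_force: [0.3, -0.8, -0.3]
opening: 0.002
grasp_force: 0.0
```

send_rows(
  dr=[
    [0, 0, 0],
    [0, 0, 0],
    [0, 0, 0],
    [0, 0, 0],
    [0, 0, 0],
    [0, 0, 0],
    [0, 0, 0],
    [0, 0, 0],
  ],
  xyz=[
    [0.6, 0, 0],
    [1.2, 0, 0],
    [1.8, 0, 0],
    [1.8, 0, 0],
    [0, 0, 0],
    [-2, 0, 0],
    [-4, 0, -2],
    [-7, 0, -4],
  ],
  jaw=[0, 0, 0, 0, 0, 0, 0, 0],
)

```text
time_s: 12.4
eef_pos: [0.4704, -0.1406, 0.1735]
eef_rot: [-0.0, 0.876, 0.482, -0.0]
wrist_force: [-0.0, -0.6, -0.3]
opening: 0.004
grasp_force: 0.0
```

send_rows(
  dr=[
    [0, 0, 0],
    [0, 0, 0],
    [0, 0, 0],
    [0, 0, 0],
    [0, 0, 0],
    [0, 0, 0],
    [0, 0, 0],
    [0, 0, 0],
  ],
  xyz=[
    [-4, 0, -3],
    [-8, 0, -6],
    [-12, 0, -8],
    [-16, 0, -8],
    [-20, 0, -8],
    [-20, 0, -8],
    [-20, 0, -8],
    [-20, 0, -8],
  ],
  jaw=[0, 0, 0, 0, 0, 0, 0, 0],
)

```text
time_s: 13.4
eef_pos: [0.3647, -0.3076, 0.2532]
eef_rot: [-0.0, 0.876, 0.482, 0.0]
wrist_force: [-0.1, 0.2, 0.0]
opening: 0.005
grasp_force: 0.0
```

Run:
```python
from h import *
st()
s=ctrl.camera("scene");t=ctrl.camera("top");print(wheel(s,-.78))
a=cv2.resize(s[160:275,205:345,::-1],None,fx=5,fy=5,interpolation=2)
cv2.imwrite("pics/p3.png",a)
b=cv2.resize(t[112:244,175:315,::-1],None,fx=4.5,fy=4.5,interpolation=2)
cv2.imwrite("pics/p4.png",b)
def orange(n,i):
    h=cv2.cvtColor(i,cv2.COLOR_RGB2HSV);m=(h[...,0]>4)&(h[...,0]<14)&(h[...,1]>170)&(h[...,2]>110)
    k,l,sx,c=cv2.connectedComponentsWithStats(m.astype(np.uint8));
    return [(c[j],sx[j,4]) for j in range(1,k) if 8<sx[j,4] and np.hypot(*(c[j]-proj(n,unit(PU,[[-.04,-.113,.125]]))[0]))<25]
for n,i in(("scene",s),("top",t)):
    print(n,orange(n,i),"start",orange(n,cv2.imread(f"pics/{n}0.png")[:,:,::-1].copy()),proj(n,unit(PU,[[-.04,-.113,.125]])))
```

```text
t 13.4 unit mm [ -39.0673 -432.7814  253.1672] F [-0.1008  0.2178  0.0391] q [-0.9503 -0.0459  1.8416  0.0001  1.3462 -0.3855]
turn to go (6deg) [-0.0023 -0.0024  0.0128]
-0.7768022854710063
scene [(array([249.5667, 172.2667]), np.int32(30))] start [(array([249.5667, 172.2667]), np.int32(30))] [[249.5329 173.9051]]
top [(array([268.7143, 208.5   ]), np.int32(42))] start [(array([268.7442, 208.4651]), np.int32(43))] [[268.7024 208.097 ]]
```

View pics/p3.png

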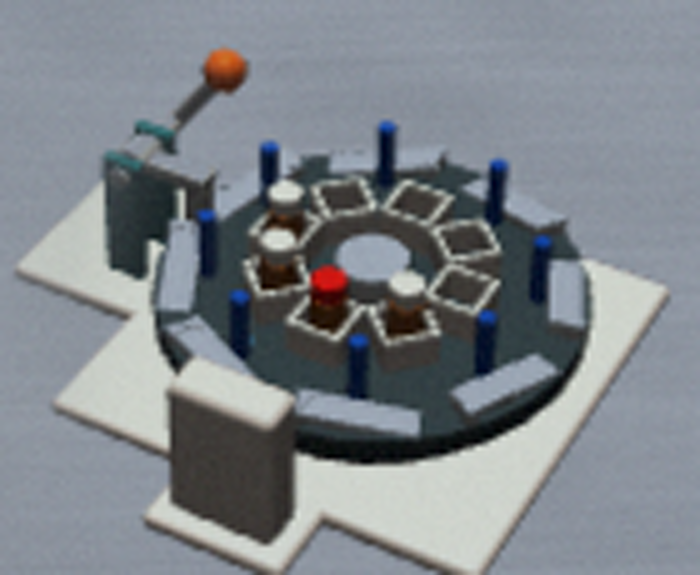

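View pics/p4.png

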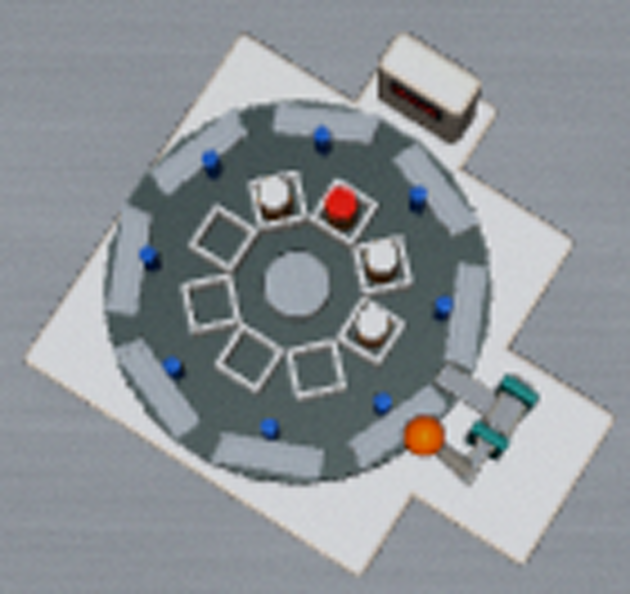

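The red cap (top crop (342,204)) stands at the reader. The knob is within 0.05 px of its starting down position in both views, so the pawl is seated, and all the vials are in their cups. The robot is clear.

```bash
python3 -c "
from bench import ctrl
print(ctrl.hand_in())"
```

```text
the job is handed in; nothing more can be done
None
```

The wheel is back one notch (measured at -0.777 rad) with the red-capped vial at the reader; the pawl is down in its notch, the robot is clear, and the job was handed in at about 13.5 s.

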